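Click the bench inflator's dial to the slim-tyre peg

ROBOT

A 6-joint arm with a two-finger parallel gripper is mounted at the origin on a cart in front of the work surface, level with it; the furniture and walls round the work are solid. World frame = base frame: x ahead of the robot, y to its left, z up, the work surface at z = 0. Lengths are in mm, angles in degrees, forces in N, time in s.
With the tool pointing down it reaches from about 300 to 850 mm from the base axis. Payload 4.2 kg.
Tool frame: the origin (TCP) lies at the centre of the arm's flange, where the gripper is bolted on; the fingertips stand 191 mm ahead of it and the grasp point (between the pads) lies 172 mm ahead of it; z points along the fingers, y is the direction in which the jaws open and shut (so a half turn about z gives the same grasp; the last joint's range is limited). The gripper opens to 91 mm and grips with 3 to 60 N. Pads are 32 mm wide; open, the fingers measure 118 mm over their backs; the gripper's body (76 mm by 178 mm) begins 60 mm behind the grasp point.
Start: joints at [70.932, 18.312, 89.639, -0, 72.044, -1.146], TCP at [176.938, 547.098, 404.776] pointing down, gripper open.
Joint ranges: [-177.97, 177.97], [-48.28, 115.42], [12.27, 149.76], [-77.06, 257.06], [2.81, 150.46], [-146.56, 146.56]. Speed limits (degrees/s): [147.25, 147.25, 180, 180, 180, 180].

INTERFACE

Orientations are given as [roll, pitch, yaw] about the fixed x, y, z axes, in that order (R = Rz(yaw) Ry(pitch) Rx(roll)).
In Python, from workcell import status, vision, ticket gives the robot as it stands.
- The arm moves only by the shell command python3 -m jog 'ROWS' [FORCE]. ROWS is JSON, a list of rows, each a list of 7 numbers: the finger opening in m, from 0 to 0.0912, then the shift along the tool's x, y, z in m, then the turn, a rotation vector about the tool's x, y, z in rad. A call has 1 to 12 rows; each row shifts and turns the commanded pose from where the row before left it, along the tool's axes as they then stand; what a row does not reach is not made up. A row lasts 1/8 s, in which the tool goes at most 62.5 mm and 10.7 degrees, less where a joint would pass 70% of its speed; a pose out of reach is approached as far as the arm can. A call with a gripper value outside its range is refused whole. The fingers move at their own pace and stop on an object; FORCE is the grip in N (left out, the last holds). Time passes only in rows, so rows that do not move let the fingers close. It gives the time, the measured TCP pose, the force and the opening at its end, in the units of the state.
- status.state(): the state, without advancing time (a new reading comes with each control period).
- vision.grab_frame(name): name is "scene" or "top"; returns a dict with "color" (480x640x3 uint8, blue, green, red), "depth" (480x640 float32, mm along the optical axis (not along the pixel's ray), 0 where there is no reading), "fov_y" (degrees; the focal length in pixels is half the picture's height over the tangent of half this angle, whatever the lens; pixels are square), "cx", "cy" (the principal point, pixels), "pose" (4x4, takes a point from camera to world coordinates). Camera axes: x right, y down, z forward; pixel columns grow to the right and rows downward; lengths in mm; the calibration is good to about 2 mm. A picture is of the moment at which its call begins.
- ticket.job_done(): hands the job in, once; it reports no verdict.
Trained networks look in the newest picture that a camera, given by its name, has taken for a name from the list of things; names that differ only in an ending like _2 or _b are one class to them, and where a whole thing is asked for, a point or a joint stands for the part that bears it (a point fixed in the world has none). Each returns a list of dicts, best first, with "p" (0 to 1); they miss things now and then, are a little off and sometimes report something else, mostly with a low value. They report only what shows in the picture. A call takes as long as a camera call.
- vision.find_in(camera, label): "location" ([x, y, z] in mm, in world coordinates, good to about 4 mm: the middle of the surface that is visible of it).
- vision.silhouettes(camera, label): "pixels" (480x640 bool, what is visible of it).
The state is a dict: "time_s": time; "qpos": joint angles; "qvel": joint speeds; "effort": joint torques, N m; "ee_pos": TCP position; "ee_rot": TCP orientation; "force": force on the tool from outside, world axes, zero at the start; "torque": the same for the moment, N m; "gripper_width": finger opening in mm.
Only numpy, scipy, OpenCV 4.12 (cv2) and the standard library are available. Lean on these libraries where they do the work, as an engineer would, in place of code of your own. Each camera call takes 0.05 s, during which the arm holds its last target.

TASK

Set the bench tyre inflator for a slim tyre: rest a fingertip on top of its big knurled dial, press lightly, and turn the dial by friction until it clicks into the next stop, with its white line pointing at the slim peg (not at the wide one). Use only the fingertips: pinch or lift nothing, and leave the lube bottle, the small black case and the pedal where they stand.

Things in the scene. Friction and masses are not known exactly. Their poses are not given: they have to be found in the camera images.
- inflator: grey box, a bench tyre inflator, 190 x 190 x 60 mm high, fixed, turned up to 0.5 rad either way; origin at the centre of its underside, x to its peg side (away from the robot), z up. On top is a black knurled dial, 110 mm across, in a low bezel (126 mm across, 4 mm high). Five sockets lie on a circle of 76 mm radius about the dial's axis, at -80, -40, 0, 40 and 80 degrees from x.
- dial (a joint): angle of the dial in rad, positive counter-clockwise seen from above, 0 when its white line points along the inflator's x. It clicks into stops at -1.396, -0.698, 0, 0.698 and 1.396 and turns to 1.5 either way; it starts in the stop at 0. The hump halfway between stops takes up to about 0.08 N m; beyond it the dial springs on into the next stop when let go.
- dial_centre (a point): centre of the dial's flat top, on its axis, 72 mm above the worktop and 12 mm above the box when not pressed. The top is flat out to 50 mm radius; a good place to press is 38 mm from the axis, on the robot's side, clear of the pegs.
- dial_pointer (a point): point straight out along the dial's white line, 76 mm from the axis, at the height of the dial's top: it turns with the dial and lies over the socket to which the line points
- slim_peg: upright steel peg, 8 mm thick and 16 mm high, fixed in the socket at either +40 or -40 degrees; origin at its foot, on the top of the box. The dial's line has to point at this one.
- wide_peg: upright steel peg, 21 mm thick and 16 mm high, fixed in the other of these two sockets; origin at its foot
- lube_bottle: dark lube bottle with a green nozzle, 38 x 37 mm and 104 mm high, standing loose beside the inflator on the robot's left; origin at the centre of its underside; not to be disturbed
- gauge_case: small black plastic case, 53 x 70 mm and 38 mm high, standing loose to the right of the inflator; origin at the centre of its underside; not to be disturbed
- pedal: black flat bicycle pedal with a steel spindle, 67 x 120 mm and 23 mm high, lying loose on the right of the worktop in front of the truing stand; origin near the centre of its underside; not to be disturbed
- dial_press (a joint): how far the sprung dial is pressed down, in m: 0 when free, 0.005 at most. It begins to sink at about 2 N and sinks 1 mm for every 2 N more, with the finger's press; it does nothing but keep the touch soft.

How it is judged:
By the outcome, as a careful person would: the job done as asked, in the order asked, and still so for the second after the job is handed in, with the robot touching nothing.
It also fails if it takes over 32 s, if anything falls off the work surface, if the arm or the gripper's body presses on something with over 40 N, if the wrist force passes 120 N, or if a joint passes its speed limit or range.

## Working session

There is one attempt and no reset: what is moved stays moved. The work goes in short steps, Python scripts to look and compute and a shell command to move; the robot and the scene stay as the last step left them, time stands still between calls to the robot, and variables do not carry over. Pictures are saved under pics/ and viewed, and the job is handed in when it is done.

```bash
mkdir -p pics; cat > h.py <<'E'
import numpy as np,cv2
from workcell import status,vision,ticket
def K(f): return 240/np.tan(np.radians(f["fov_y"]/2))
def pt(f,u,v,d=None):
    d=f["depth"][int(v),int(u)] if d is None else d
    p=np.array([(u-f["cx"])/K(f)*d,(v-f["cy"])/K(f)*d,d,1]); return (f["pose"]@p)[:3]
def onplane(f,u,v,z):
    a=f["pose"][:3,3]; r=f["pose"][:3,:3]@np.array([(u-f["cx"])/K(f),(v-f["cy"])/K(f),1]); return a+r*(z-a[2])/r[2]
def proj(f,p):
    q=np.linalg.inv(f["pose"])@np.append(p,1); return q[0]/q[2]*K(f)+f["cx"],q[1]/q[2]*K(f)+f["cy"]
E
python3 - <<'E'
from h import *
for c in("scene","top"):
    f=vision.grab_frame(c); cv2.imwrite(f"pics/{c}0.png",f["color"])
    for l in("inflator","dial","dial_centre","dial_pointer","slim_peg","wide_peg","lube_bottle","gauge_case","pedal"):
        print(c,l,[(np.round(r["location"]),round(r["p"],2)) for r in vision.find_in(c,l)[:3]])
s=status.state();print(s["time_s"],s["ee_pos"],s["ee_rot"],s["force"])
E
```

```text
scene inflator [(array([438., 191.,  63.]), 0.61)]
scene dial [(array([464., 210.,  71.]), 0.59)]
scene dial_centre [(array([465., 216.,  76.]), 0.71), (array([413., 359.,  47.]), 0.7)]
scene dial_pointer [(array([466., 212.,  71.]), 0.59)]
scene slim_peg []
scene wide_peg [(array([508., 281.,  74.]), 0.53)]
scene lube_bottle [(array([411., 357.,  46.]), 0.63), (array([464., 214.,  75.]), 0.29)]
scene gauge_case [(array([501.,  71.,  41.]), 0.81)]
scene pedal [(array([428., -68.,  24.]), 0.61)]
top inflator [(array([467., 216.,  57.]), 0.83)]
top dial [(array([474., 220.,  77.]), 0.92)]
top dial_centre [(array([470., 218.,  73.]), 0.61)]
top dial_pointer [(array([467., 217.,  72.]), 0.6), (array([470., 219.,  73.]), 0.26), (array([512., 286.,  74.]), 0.24)]
top slim_peg []
top wide_peg [(array([512., 287.,  77.]), 0.52)]
top lube_bottle [(array([416., 368.,  61.]), 0.86)]
top gauge_case [(array([513.,  80.,  41.]), 0.74)]
top pedal [(array([435., -60.,  20.]), 0.95)]
1.0 [176.94506963 547.10078601 404.77183727] [ 1.79995343e+02 -4.93281698e-04  1.62077693e+02] [-1.37298648 -0.07627475  0.14130444]
```

View pics/scene0.png

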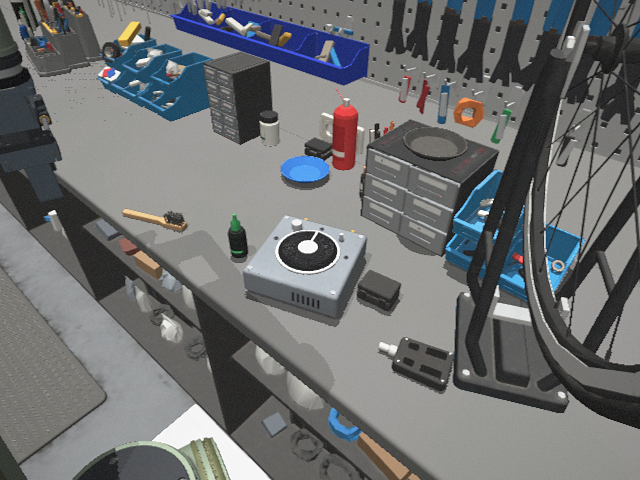

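View pics/top0.png

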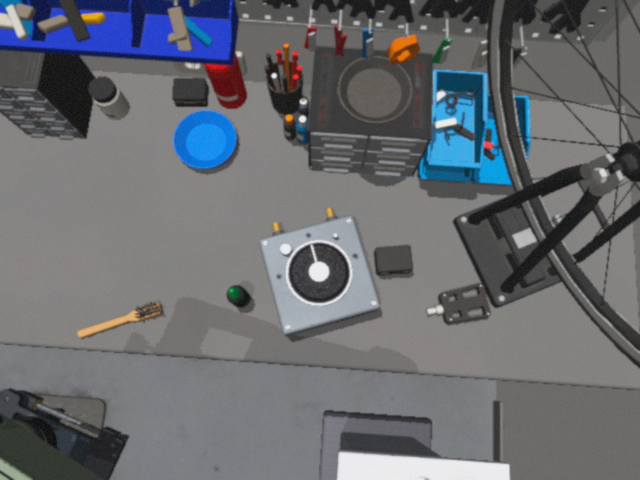

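The bench shows the inflator with a thick peg at the left, near (285,249) in the top view, and a thin one near (336,236). I'll zoom in and measure.

```bash
python3 - <<'E'
from h import *
f=vision.grab_frame("top")
c=f["color"][195:345,225:425]; cv2.imwrite("pics/topz.png",cv2.resize(c,(800,600),interpolation=cv2.INTER_CUBIC))
d=vision.silhouettes("top","dial")[0]["pixels"]
v,u=np.nonzero(d); P=np.array([pt(f,a,b) for a,b in zip(u,v)]); print("dial",np.median(P,0),P.min(0),P.max(0))
g=cv2.cvtColor(f["color"],cv2.COLOR_BGR2GRAY)
# white bezel ring -> ellipse
m=(g>200).astype(np.uint8); n,l,s,ce=cv2.connectedComponentsWithStats(m)
for i in range(1,n):
    x,y,w,h,a=s[i]
    if a>20 and 225<x<425 and 195<y<345: print(s[i],ce[i],onplane(f,*ce[i],72 if w<40 else 64))
for n_,uv in(("wide",(285,249)),("slim",(336,236))): print(n_,onplane(f,*uv,76))
# box yaw from top face
P=np.array([[*pt(f,a,b)] for a in range(240,400) for b in range(200,345) if f["depth"][b,a]>0])
q=P[(P[:,2]>52)&(P[:,2]<80)&(abs(P[:,0]-470)<150)&(abs(P[:,1]-218)<135)]
print(cv2.minAreaRect(q[:,:2].astype(np.float32)),np.median(q[:,2]))
for x in("lube_bottle",):
    pass
E
```

```text
dial [470.48576205 219.16382586  71.95312371] [287.90375667 165.14461661  60.84162849] [ 526.98591822  276.02173314 1080.09686982]
[285 240  67  66 418] [318.01435407 271.88038278] [472.99985405 220.59272678  64.        ]
[280 244  11  10  88] [285.07954545 248.20454545] [512.37267657 285.78489065  72.        ]
[309 246  20  35 309] [318.20064725 270.16504854] [474.81821301 220.39092973  72.        ]
wide [509.94266599 285.50137287  76.        ]
slim [541.98962142 191.43181436  76.        ]
((473.06201171875, 219.93231201171875), (190.55213928222656, 190.06353759765625), 19.69839859008789) 61.32297678614975
```

View pics/topz.png

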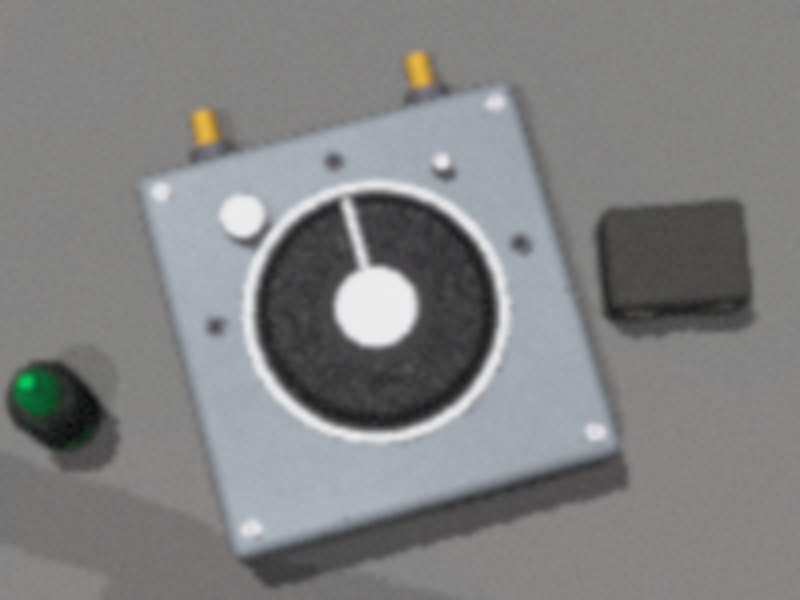

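Checked against the known sizes: the dial axis is about (472.5, 220) and the box yaw about 18°. The slim peg is on the robot's right, at -40°, and the wide peg is at +40°. So the dial turns clockwise by 40°. I'll close the fingers and move above the start point of the press.

```bash
python3 -m jog '[[0,-0.036,-0.025,0,0,0,0],[0,-0.036,-0.025,0,0,0,0],[0,-0.036,-0.025,0,0,0,0],[0,-0.036,-0.025,0,0,0,0],[0,-0.036,-0.025,0,0,0,0],[0,-0.036,-0.025,0,0,0,0],[0,-0.036,-0.025,0,0,0,0],[0,-0.036,-0.025,0,0,0,0],[0,-0.036,-0.025,0,0,0,0],[0,-0.036,-0.025,0,0,0,0],[0,0,0,0,0,0,0]]' 10
python3 -m jog '[[0,0,0,0.02,0,0,0.148],[0,0,0,0.02,0,0,0.148],[0,0,0,0.02,0,0,0.148],[0,0,0,0.02,0,0,0.148],[0,0,0,0,0,0,0],[0,0,0,0,0,0,0]]'
python3 - <<'E'
from h import *
s=status.state()
for c in("scene","top"):
    f=vision.grab_frame(c);cv2.imwrite(f"pics/{c}1.png",cv2.resize(f["color"][180:350,200:430],(800,591)))
R=cv2.Rodrigues
from scipy.spatial.transform import Rotation as Ro
M=Ro.from_euler("xyz",s["ee_rot"],degrees=True).as_matrix()
print(s["time_s"],s["ee_pos"],s["ee_rot"],s["force"],s["gripper_width"])
print("tip",s["ee_pos"]+M@[0,0,191], "shift tool to press start", M.T@(np.array([444.1,197.8,72+191])-s["ee_pos"]))
E
```

```text
time_s: 2.48
ee_pos: [443.8, 196.7, 404.8]
ee_rot: [180.0, 0.0, 161.8]
force: [0.5, -0.2, 1.4]
gripper_width: 0.5
time_s: 3.22
ee_pos: [442.5, 199.0, 325.5]
ee_rot: [179.9, 0.0, 128.3]
force: [1.3, -0.1, 0.2]
gripper_width: 0.4
3.225 [442.51447344 199.03919547 325.49056436] [1.79929696e+02 4.05163102e-03 1.28314604e+02] [ 1.25924802 -0.06579412  0.20371858] 0.35129191081930516
tip [442.70673435 199.17389957 134.49070863] shift tool to press start [-1.95086978  0.39907893 62.4912392 ]
```

View pics/scene1.png

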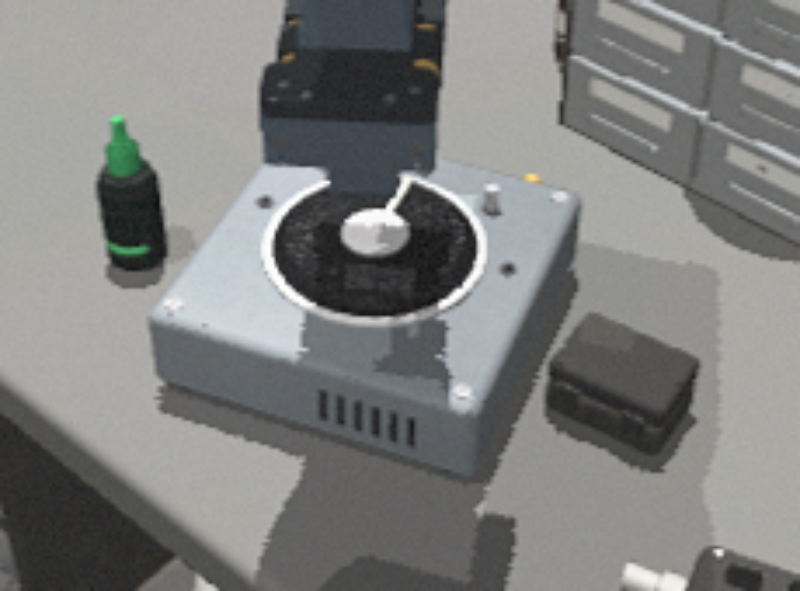

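View pics/top1.png

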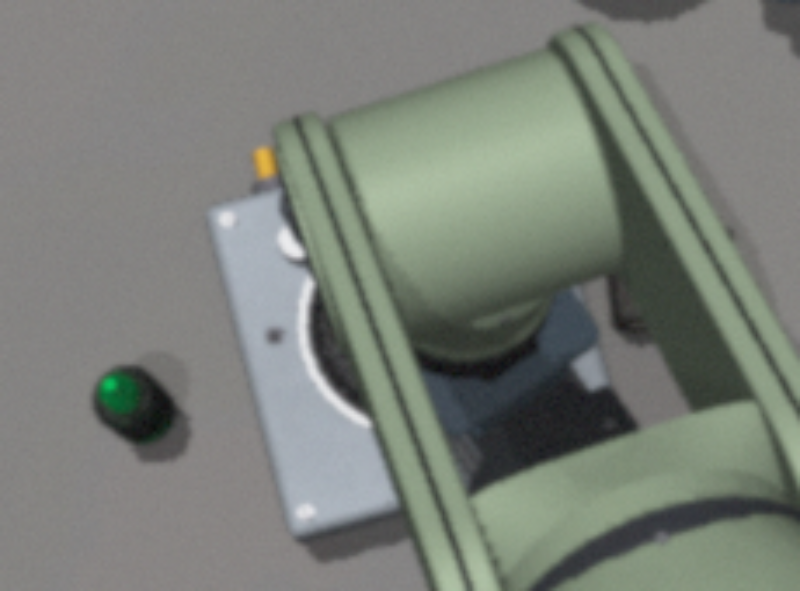

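The scene view shows the gripper over the near side of the dial, clear of the bottle and case, with the thin peg at (490,195). Next is the descent, with a soft touch at the end.

```bash
python3 -m jog '[[0,-0.002,0,0.025,0,0,0],[0,0,0,0.025,0,0,0],[0,0,0,0.008,0,0,0],[0,0,0,0.003,0,0,0],[0,0,0,0.002,0,0,0],[0,0,0,0,0,0,0],[0,0,0,0,0,0,0]]'
```

```text
time_s: 4.2
ee_pos: [444.1, 197.0, 262.5]
ee_rot: [179.9, 0.0, 128.2]
force: [-0.2, -0.1, 3.3]
gripper_width: 0.6
```

```bash
python3 -m jog '[[0,0,0,0.0015,0,0,0],[0,0,0,0.001,0,0,0],[0,0,0,0,0,0,0],[0,0,0,0,0,0,0]]'
python3 - <<'E'
from h import *
s=status.state();print(s["force"],s["torque"],s["ee_pos"])
E
```

```text
time_s: 4.7
ee_pos: [444.1, 197.0, 260.1]
ee_rot: [179.9, 0.0, 128.2]
force: [-0.3, -1.0, 7.1]
gripper_width: 0.2
[-0.25310386 -0.97922017  7.10019403] [-0.10691335  0.14796295  0.04459834] [444.06783261 196.98903443 260.11220683]
```

About 7 N, a light press. Now I'll sweep an arc clockwise about the axis, half first.

```bash
python3 -m jog '[[0,0.0032,0.0001,0,0,0,0.0873],[0,0.0032,0.0001,0,0,0,0.0873],[0,0.0032,0.0001,0,0,0,0.0873],[0,0.0032,0.0001,0,0,0,0.0873],[0,0,0,0,0,0,0]]'
python3 - <<'E'
from h import *
s=status.state();print(s["force"],s["torque"],s["ee_pos"])
f=vision.grab_frame("scene");cv2.imwrite("pics/scene2.png",cv2.resize(f["color"][200:320,230:390],(800,600)))
E
```

```text
time_s: 5.32
ee_pos: [438.1, 208.2, 260.2]
ee_rot: [179.9, 0.0, 108.1]
force: [-0.0, -1.0, 5.9]
gripper_width: 0.3
[-0.03767594 -0.95509001  5.89382347] [-0.24006411 -0.03377248 -0.0760249 ] [438.11699205 208.24773566 260.1557638 ]
```

View pics/scene2.png

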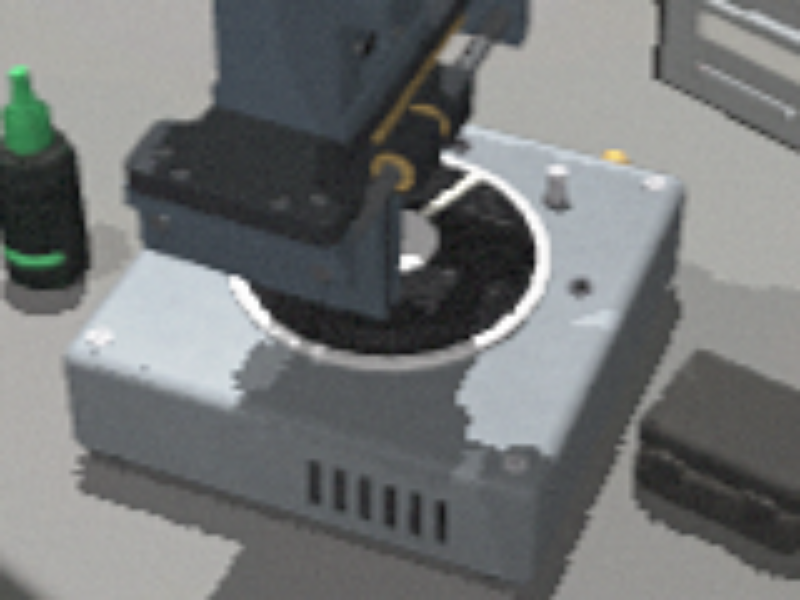

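The white line, ending at about (475,178), has turned halfway towards the thin peg at (555,180), so the dial is following. I'll sweep the second half.

```bash
python3 -m jog '[[0,0.0032,0.0001,0.0005,0,0,0.0873],[0,0.0032,0.0001,0,0,0,0.0873],[0,0.0032,0.0001,0,0,0,0.0873],[0,0.0032,0.0001,0,0,0,0.0873],[0,0,0,0,0,0,0],[0,0,0,0,0,0,0]]'
python3 - <<'E'
from h import *
s=status.state();print(s["force"],s["torque"],s["ee_pos"])
f=vision.grab_frame("scene");cv2.imwrite("pics/scene3.png",cv2.resize(f["color"][200:320,230:390],(800,600)))
E
```

```text
time_s: 6.12
ee_pos: [436.3, 220.9, 259.9]
ee_rot: [179.8, -0.1, 88.2]
force: [-0.1, -0.8, 7.6]
gripper_width: 0.4
[-0.14396806 -0.81847997  7.64479072] [-0.17811508  0.03869727 -0.00582761] [436.31444238 220.91934866 259.88038848]
```

View pics/scene3.png

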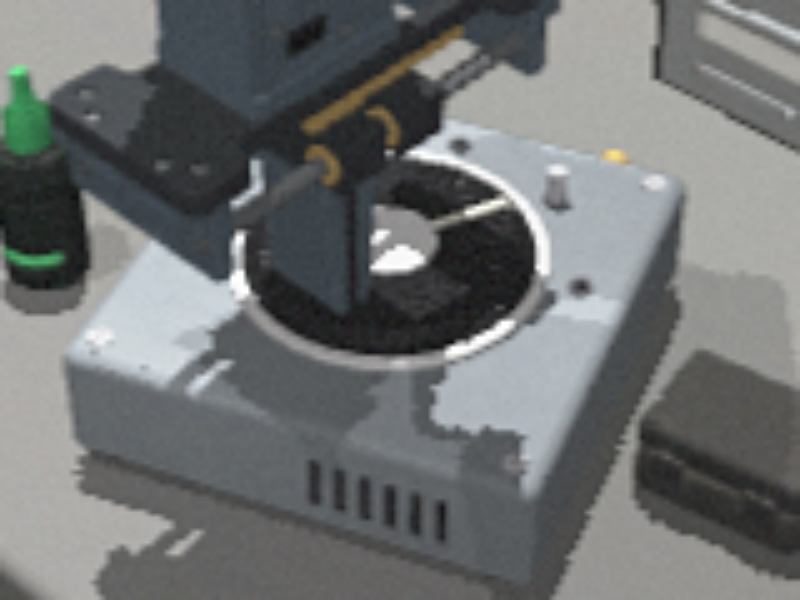

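The line, ending at about (507,203), now points at the thin peg, whose foot is at about (555,205). I'll lift straight up, back off towards the robot so the top camera can see, and check.

```bash
python3 -m jog '[[0,0,0,-0.004,0,0,0],[0,0,0,-0.01,0,0,0],[0,0,0,-0.04,0,0,0],[0,0,0,-0.05,0,0,0],[0,0,0,-0.05,0,0,0],[0,0,-0.05,0,0,0,0],[0,0,-0.05,0,0,0,0],[0,0,0,0,0,0,0],[0,0,0,0,0,0,0]]'
python3 - <<'E'
from h import *
s=status.state();print(s["force"],s["ee_pos"])
for c in("scene","top"):
    f=vision.grab_frame(c);cv2.imwrite(f"pics/{c}4.png",cv2.resize(f["color"][195:345,225:425],(800,600),interpolation=cv2.INTER_CUBIC))
    for l in("lube_bottle","gauge_case","pedal"): print(c,l,[(np.round(r["location"]),round(r["p"],2)) for r in vision.find_in(c,l)[:1]])
E
```

```text
time_s: 7.3
ee_pos: [336.0, 224.0, 413.1]
ee_rot: [179.9, -0.0, 88.2]
force: [0.5, 1.0, 0.1]
gripper_width: 0.4
[0.47044245 1.00354935 0.05688712] [335.98551414 223.97250541 413.13191722]
scene lube_bottle [(array([410., 360.,  50.]), 0.68)]
scene gauge_case [(array([498.,  68.,  40.]), 0.66)]
scene pedal [(array([429., -67.,  20.]), 0.9)]
top lube_bottle [(array([417., 370.,  63.]), 0.72)]
top gauge_case [(array([513.,  77.,  38.]), 0.81)]
top pedal [(array([434., -62.,  23.]), 0.79)]
```

View pics/scene4.png

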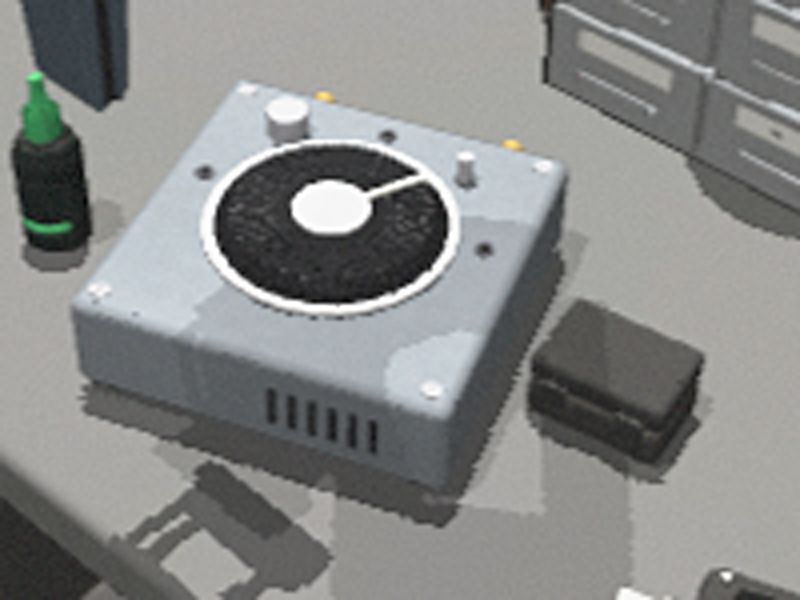

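View pics/top4.png

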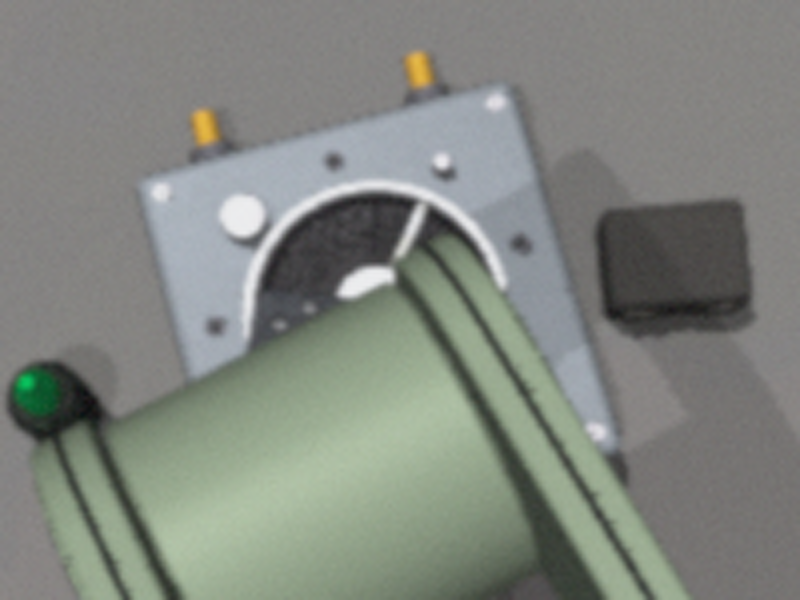

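Both views show the white line pointing straight at the thin peg, at (440,165) in the top view. The bottle, case and pedal are where they were, and the arm is clear of everything.

```bash
python3 -c "
from workcell import ticket;print(ticket.job_done())"
```

```text
the job is handed in; nothing more can be done
None
```

The dial is set for the slim tyre: its white line points at the slim peg. The job was handed in soon after the last reading, at 7.3 s of the 32 s allowed.

- **How it was turned:** I closed the fingers and rested the tips on the robot's side of the dial, about 37 mm from the axis. Pressing with 6–8 N, I swept them 40° clockwise about the axis. The dial followed by friction, and I lifted straight off.
- **Peg identity:** the network never found the slim peg. I identified it from the pictures as the thin peg at -40°, on the robot's right. The network did find the wide peg, at +40°.
- **Last checks:** after the lift, both cameras showed the line on the slim peg, judged by eye because I computed no angle from the pictures. The lube bottle, gauge case and pedal were within 5 mm of their first readings, about the accuracy of the network. The wrist force was back to about 1 N, and the arm was clear of everything.
- **Disagreement:** the box's yaw came out between 17° and 20° depending on how I measured it. I used 18°, and the spread made no difference to the result.

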